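# Clear the dorm desk into the pail, hang it up and crank it clear

## Task

Clear the loose stationery that lies on the desk (eraser, correction-tape case, tape roll, tin, mini stapler, whichever are there) into the small metal pail; then swing the pail's flat-lying bail upright, carry the pail by it and hang the bail over both prongs of the stand's double hook, and let go. Then turn the stand's crank clockwise all the way to its stop, so that the hook carries the loaded pail well clear of the desk; raise the hook only with the crank. Leave the mug and the book where they are.

Things in the scene. Friction and masses are not known exactly. Their poses are not given: they have to be found in the camera images.
- eraser_c (a point): white eraser in a card sleeve, block 50 x 22 x 14 mm, lying flat; point at its centre; its x axis is the long side, z up. May be absent.
- corrector_c (a point): grey correction-tape case, rounded block 56 x 30 x 16 mm, lying flat; point at its centre; x axis the long side, z up. May be absent.
- taperoll_c (a point): white roll of tape lying flat, outside diameter 44 mm, hole 26 mm, 18 mm high; point at its centre. May be absent.
- tin_c (a point): flat round bare-metal tin, diameter 40 mm, 18 mm high; point at its centre. May be absent.
- stapler_c (a point): black and steel mini stapler, 56 x 22 x 24 mm high; point at its centre; x axis the long side, z up. May be absent.
- pail_mid (a point): loose open metal pail, about 0.25 kg, 85 mm high, outside diameter 96 mm at the foot, 118 mm at the rim, wall 3 mm; point on its axis, 42.5 mm above its underside. z is up; its bail lies flat towards the pail's own +x, with pivots on the pail's y axis 74 mm above the underside.
- bail (a joint): angle of the pail's swing bail: 0 lying flat towards the pail's +x (about level), 1.57 upright, 3.14 flat on the other side. It falls when let go short of upright.
- bail_crown (a point): centre of the bail's crown, its straight middle: round steel bar 8 mm thick, 104 mm long, along the point's y (parallel to the pail's y), 95 mm from the pivot line; its middle 40 mm wears a freely turning black grip roll, 12 mm thick. Flat, it is 74 mm above the desk and 32 mm clear of the pail's rim; upright, 169 mm above the pail's underside.
- hook_trough (a point): where the crown's centre hangs on the double hook: two 8 mm prongs 68 mm apart along the point's y, reaching to its -x from a mast 105 mm behind (+x). This point is 8 mm above the prong axes in their dip (188 mm above the desk at crank 0, rising 4.8 mm per rad). Upturned tips end 31 mm to -x, 20 mm above it; to +x the prongs climb 10 mm above it within 35 mm. A bail goes in from above, along y.
- crank_hub (a point): centre of the crank's flat bar, on its upright axis, 105 mm above the desk; bar 120 x 16 mm, 14 mm high, long side along the point's x; on its +x end, 50 mm from the axis, stands a fixed knob, 20 mm in diameter, 22 mm high. Under the bar a 12 mm shaft stands in the gearbox, whose top is 28 mm below the bar's underside.
- crank (a joint): angle turned by the crank, rad, growing clockwise seen from above, from 0 (hook lowest) to a stop at 12.6 (hook 60 mm higher). Stiff (about 0.15 N m loaded); it stays where it is left. It may start part of the way.
- mug: white mug, 80 mm diameter, 92 mm high, origin under its centre; to be left alone.
- book: green book lying flat, 150 x 210 x 22 mm, origin under its centre; to be left alone.

How it is judged:
By the outcome, as a careful person would: the job done as asked, in the order asked, and still so for the second after the job is handed in, with the robot touching nothing.
Of eraser, corrector, taperoll, tin, stapler only 2 to 5 are there at a start; the rules pass over those that are not, and their reading is None.
At some moment in a run one of eraser, corrector, taperoll, tin, stapler may be knocked a few centimetres aside while the robot is not near it.
It also fails if it takes over 210 s, if anything falls off the work surface, if the arm or the gripper's body presses on something with over 40 N, if the wrist force passes 120 N, or if a joint passes its speed limit or range.

## Robot

A 6-joint arm with a two-finger parallel gripper is mounted at the origin on the work surface. World frame = base frame: x ahead of the robot, y to its left, z up, the work surface at z = 0. Lengths are in mm, angles in rad, forces in N, time in s.
With the tool pointing down it reaches from about 325 to 875 mm from the base axis. Payload 4.4 kg.
Tool frame: the origin (TCP) lies on the centre line of the jaws, within the pads' length; the fingertips stand ahead of it and the grasp point (between the pads) lies 6 mm ahead of it (ctrl.tcp_to_tips is the z of the fingertips in the tool frame, in mm); z points along the fingers, y is the line along which they close (so a half turn about z gives the same grasp; the last joint's range is limited). The gripper opens to 85 mm and grips with 20 to 120 N. Pads are 22 mm wide; open, the fingers measure 114 mm over their backs; the gripper's body (76 mm by 85 mm) begins 54 mm behind the grasp point. The pads swing forward as they close: fully open they stand 13 mm farther back than shut.
Start: joints at [-1.429, 0.207, 1.542, -0, 1.393, -0.15], TCP at [165.401, -550.699, 256.282] pointing down, gripper open.
Joint ranges: [-2.73, 2.73], [-0.86, 2.22], [0.23, 2.46], [-1.11, 4.25], [0.08, 2.63], [-2.82, 2.82]. Speed limits (rad/s): [2.79, 2.79, 3.14, 3.14, 3.14, 3.14].

## Interface

Orientations are given as a 3x3 rotation matrix whose columns are the frame's x, y, z axes.
In Python, from plant import ctrl, sensors, optics gives the robot as it stands. Calls block until the motion is done:
- ctrl.move_ptp(position, orientation): joint-space move of the TCP to a pose.
- ctrl.move_l(position, rot=None, vel=150, threshold=None): straight line of the TCP; rot=None keeps the orientation; vel is the mean speed in mm/s. With threshold (N) it stops when the force on the tool has changed by that much, and returns True; else False.
- ctrl.set_joints(angles): joint-space move.
- ctrl.gripper_to(opening, force=None): finger opening in mm; force is the grip in N (None keeps the last); returns when the fingers have stopped.
- ctrl.hold(seconds).
- ctrl.solve_ik(position, orientation): joint angles nearest the present ones, or None.
- sensors.read_state(): the state.
- optics.grab_frame(name): name is "side" or "top" or "wrist"; returns (picture, depth): 480x640x3 uint8, red, green, blue; 480x640 float32, mm along the optical axis (not along the pixel's ray), 0 where there is no reading.
- optics.camera_params(name): a dict with "mtx" (3x3 intrinsics, pixels), "R" (3x3) and "t" (3): a world point X has camera coordinates R X + t; the wrist camera has in their place "T_tool_cam" (4x4, takes a point from camera to tool coordinates, whose origin is the TCP and whose axes are the flange's). Camera axes: x right, y down, z forward; pixel columns grow to the right and rows downward; lengths in mm; the calibration is good to about 2 mm. A picture is of the moment at which its call begins: read the wrist's pose just before it. camera_params takes no time and is no camera call.
A pose or a line that the arm cannot do raises ctrl.MotionError and nothing moves.
- ctrl.finish_job(): hands the job in; it is judged then, once.
The state is a dict: "t": time; "q": joint angles; "qvel": joint speeds; "tau": joint torques, N m; "eef_pos": TCP position; "eef_rot": TCP orientation; "force": force on the tool from outside, world axes, zero at the start; "wrist_torque": the same for the moment, N m; "grip_width": finger opening in mm; "grasp_force": force on a finger pad.
Only numpy, scipy, OpenCV 4.12 (cv2) and the standard library are available. Lean on these libraries where they do the work, as an engineer would, in place of code of your own. Each camera call takes 0.05 s, during which the arm holds its last target. There are 200 camera calls.

## Working session

There is one attempt and no reset: what is moved stays moved. The work goes in short steps, each a Python script; the robot and the scene stay as the last script left them, time stands still between calls to the robot, and variables do not carry over. Pictures are saved under pics/ and viewed, at most 14 in all, crops included, and the job is handed in when it is done.

```bash
ls; mkdir -p pics
python3 - <<'E'
from plant import ctrl,sensors,optics
import cv2,numpy as np
print(ctrl.tcp_to_tips, sensors.read_state()['t'])
ims=[]
for n in("top","side"):
    p,d=optics.grab_frame(n); np.save(f'pics/{n}_d.npy',d); np.save(f'pics/{n}_p.npy',p)
    cv2.imwrite(f'pics/{n}.png',p[:,:,::-1]); c=optics.camera_params(n); print(n,c)
E
```

```text
pics
25.0 0.0
top {'mtx': array([[552.90384245,   0.        , 322.07653199],
       [  0.        , 552.90384245, 224.6991813 ],
       [  0.        ,   0.        ,   1.        ]]), 'R': array([[-0.01555252, -0.99986516,  0.00527092],
       [-0.99748865,  0.01515082, -0.0691871 ],
       [ 0.06909791, -0.00633371, -0.99758978]]), 't': array([ -23.60265704,  600.00724596, 1378.56328991])}
side {'mtx': array([[454.11617163,   0.        , 315.27918988],
       [  0.        , 454.11617163, 229.51992344],
       [  0.        ,   0.        ,   1.        ]]), 'R': array([[-0.98969029, -0.14167432,  0.02101234],
       [-0.10189858,  0.5934125 , -0.79842237],
       [ 0.10064697, -0.792332  , -0.601731  ]]), 't': array([ 583.8883641 ,  179.46815604, 1019.48564697])}
```

View pics/top.png

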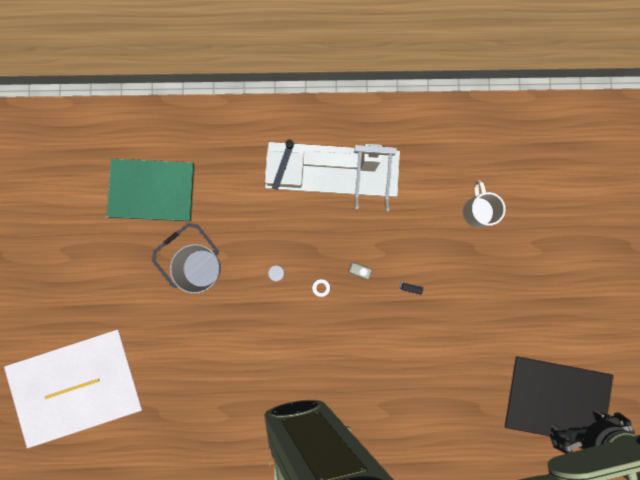

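View pics/side.png

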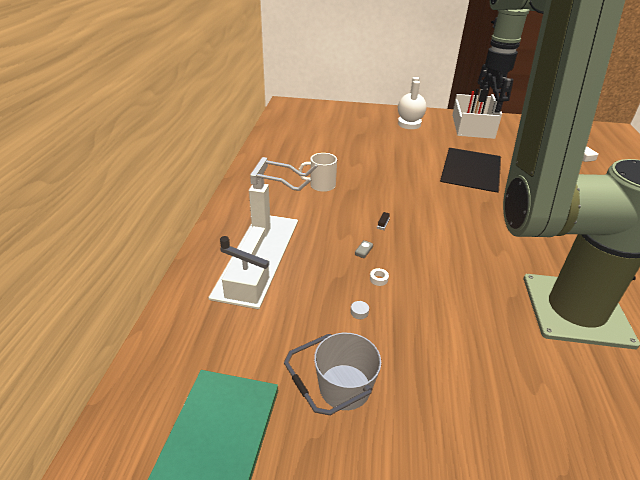

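The top view shows the tin (276,273), tape roll (321,288), corrector (360,270), stapler (411,288) and the pail (195,268) with its bail up-left, crown about (172,238). The crank hub is near (284,165) with its knob at (290,144), and the hook prongs are at x-pixels 358 and 388. No eraser is visible. Next I'll localise them by code.

```bash
cat > h.py <<'E'
import numpy as np, cv2
from plant import ctrl,sensors,optics
def cloud(n='top',fr=None):
    p,d=fr or optics.grab_frame(n); c=optics.camera_params(n); K=c['mtx']
    v,u=np.mgrid[0:480,0:640]; X=np.stack([(u-K[0,2])/K[0,0]*d,(v-K[1,2])/K[1,1]*d,d],-1)
    if n=='wrist':
        s=fr_state; T=c['T_tool_cam']; X=X@T[:3,:3].T+T[:3,3]
        W=X@np.array(s['eef_rot']).T+np.array(s['eef_pos'])
    else: W=(X-c['t'])@c['R']
    W[d<=0]=np.nan
    return p,W
def blobs(p,W,lo=7,hi=40,box=(380,560,-330,200)):
    """small things on the desk: centre, yaw of the long side, sizes, top z, mean colour"""
    z=W[...,2]; m=(z>lo)&(z<hi)&(W[...,0]>box[0])&(W[...,0]<box[1])&(W[...,1]>box[2])&(W[...,1]<box[3])
    n,l,st,_=cv2.connectedComponentsWithStats(m.astype(np.uint8),connectivity=8); out=[]
    for i in range(1,n):
        if st[i,4]<40: continue
        q=W[l==i]; (c,s,a)=cv2.minAreaRect(q[:,:2].astype(np.float32))
        if s[0]<s[1]: a+=90; s=s[::-1]
        out.append(dict(c=np.array(c),yaw=np.radians((a+90)%180-90),s=np.round(s),z=np.nanpercentile(q[:,2],90),n=st[i,4],rgb=p[l==i].mean(0).round()))
    return out
def down(yaw):  # tool y (closing line) at world angle yaw, tool z down
    y=np.array([np.cos(yaw),np.sin(yaw),0]); z=np.array([0,0,-1.]); return np.stack([np.cross(y,z),y,z],1)
E
python3 - <<'E'
from h import *
np.set_printoptions(precision=1,suppress=True)
fr=(np.load('pics/top_p.npy'),np.load('pics/top_d.npy')); p,W=cloud('top',fr)
for b in blobs(p,W): print(b)
print('desk z',np.nanmedian(W[300:330,150:500,2]))
def reg(name,u0,u1,v0,v1,lo,hi):
    w=W[v0:v1,u0:u1].reshape(-1,3); w=w[(w[:,2]>lo)&(w[:,2]<hi)]
    r=cv2.minAreaRect(w[:,:2].astype(np.float32)); print(name,len(w),r,'z',np.percentile(w[:,2],[5,50,95])); return w
w=reg('rim',165,225,240,298,78,92)
A=np.c_[2*w[:,:2],np.ones(len(w))]; s=np.linalg.lstsq(A,(w[:,:2]**2).sum(1),rcond=None)[0]; print('rim circle',s[:2],np.sqrt(s[2]+s[0]**2+s[1]**2))
w=reg('bail',148,222,218,290,60,78)
d=w[:,:2]-s[:2]; print('bail far', len(d))
r=np.hypot(*d.T); k=(r>82); print('far mean',d[k].mean(0),r.max(), np.degrees(np.arctan2(*d[k].mean(0)[::-1])))
reg('bar',265,300,135,195,92,120); w=reg('knob',265,300,135,195,122,142); 
reg('gearbox',262,310,140,195,60,90)
w=reg('hook',345,400,140,215,150,300)
for zz in(180,190,200,210,230): print(zz, (abs(w[:,2]-zz)<5).sum())
for x0 in range(560,760,8):
    for sd in(0,1):
        ym=np.median(w[:,1]); q=w[(abs(w[:,0]-x0)<4)&((w[:,1]>ym)==sd)]
        if len(q): print(x0,sd,np.median(q,0),len(q),end=' | ')
    print()
reg('mug',455,510,175,235,20,110);reg('book',100,200,150,225,12,35)
E
```

```text
{'c': array([ 483.2, -128.1]), 'yaw': np.float64(1.216060872751361), 's': array([56., 30.]), 'z': np.float64(19.063872650190397), 'n': np.int32(253), 'rgb': array([181., 179., 169.])}
{'c': array([480.5,  84.6]), 'yaw': np.float64(-1.1135647239838629), 's': array([38., 37.]), 'z': np.float64(21.19880033998265), 'n': np.int32(196), 'rgb': array([196., 199., 206.])}
{'c': array([441.3, -27.7]), 'yaw': np.float64(-0.013167334219624273), 's': array([43., 40.]), 'z': np.float64(21.612507597982603), 'n': np.int32(156), 'rgb': array([232., 231., 231.])}
{'c': array([ 436.8, -255.8]), 'yaw': np.float64(1.3289506734631658), 's': array([54., 22.]), 'z': np.float64(27.187641504162656), 'n': np.int32(187), 'rgb': array([72., 66., 63.])}
desk z -0.5727944095728497
rim 294 ((500.7649841308594, 282.66070556640625), (132.30859375, 124.99430847167969), 89.12074279785156) z [78.4 82.3 87.1]
rim circle [500.6 279.1] 59.76311058846822
bail 507 ((513.7821044921875, 289.75701904296875), (155.8739013671875, 142.45147705078125), 38.03215789794922) z [63.3 74.2 77.6]
bail far 507
far mean [63.2 47.6] 106.263
[... 1361 characters left out ...]
3.9 -115.2  202.3] 15 | 
712 0 [ 711.6 -183.1  204.5] 14 | 712 1 [ 711.5 -115.3  203.8] 13 | 
720 0 [ 719.8 -182.3  203.1] 13 | 720 1 [ 720.4 -115.4  202.2] 11 | 
728 0 [ 728.1 -184.7  203.7] 11 | 728 1 [ 728.5 -116.9  204.2] 14 | 
736 0 [ 736.7 -183.9  203.8] 18 | 736 1 [ 736.4 -118.   202.7] 15 | 
744 0 [ 745.5 -169.   202.3] 105 | 744 1 [ 746.4 -141.9  195.5] 54 | 
752 0 [ 752.2 -174.2  208.4] 74 | 752 1 [ 751.  -129.2  207.3] 99 | 
mug 804 ((640.4442749023438, -438.8204345703125), (80.10132598876953, 105.40331268310547), 68.51744842529297) z [25.  66.2 93.4]
book 4882 ((697.2169189453125, 402.53204345703125), (212.51268005371094, 150.77674865722656), 86.48776245117188) z [16.1 20.9 25.8]
```

```bash
cat >> h.py <<'E'
def best(pos,yaw):
    q=np.array(sensors.read_state()['q']); o=[]
    for k in(-1,0,1,2):
        s=ctrl.solve_ik(list(pos),down(yaw+k*np.pi))
        if s is not None: o.append((np.abs(np.array(s)-q).max(),yaw+k*np.pi))
    return down(min(o)[1])
def go(pos,yaw): ctrl.move_ptp(list(pos),best(pos,yaw))
def st(): 
    s=sensors.read_state(); return dict(t=round(s['t'],1),p=np.round(s['eef_pos'],1),f=np.round(s['force'],1),w=round(s['grip_width'],1),g=round(s['grasp_force'],1))
E
python3 - <<'E'
from h import *
go((480.5,84.6,120),0); print(st())
ctrl.gripper_to(0,20); print(ctrl.tcp_to_tips)
ctrl.gripper_to(60); print(ctrl.tcp_to_tips,st())
p,W=cloud('top'); 
for b in blobs(p,W): print(b['c'],b['s'])
cv2.imwrite('pics/t2.png',p[:,:,::-1])
E
```

```text
{'t': 2.7, 'p': array([481. ,  83.9, 120.2]), 'f': array([-0.7, -0. , -0.4]), 'w': 85.5, 'g': 0.0}
25.0
25.0 {'t': 4.0, 'p': array([480.5,  84.6, 120. ]), 'f': array([ 0.4, -0.3, -0.3]), 'w': 59.8, 'g': 0.0}
[ 483.39398193 -127.88389587] [56. 30.]
[441.49243164 -27.64941597] [43. 40.]
[ 436.79721069 -255.91903687] [55. 22.]
```

```bash
cat >> h.py <<'E'
PAIL=np.array([500.6,279.1])
def pick(c,yaw,width,z=29,opn=16):
    ctrl.gripper_to(min(85,width+opn)); R=best((*c,110),yaw)
    ctrl.move_ptp([*c,110],R); hit=ctrl.move_l([*c,z],vel=120,threshold=12)
    ctrl.gripper_to(max(0,width-15),40); a=st(); ctrl.move_l([*c,170],vel=250); return hit,a,st()
def drop(off,yaw,width):
    c=PAIL+off; go((*c,170),yaw); ctrl.move_l([*c,88],vel=150); ctrl.gripper_to(width+12); ctrl.move_l([*c,180],vel=250); return st()
E
python3 - <<'E'
from h import *
print(pick((480.5,84.6),0,40)); print(drop((0,0),1.0,40))
p,W=cloud('top'); cv2.imwrite('pics/t3.png',p[:,:,::-1])
for b in blobs(p,W): print(b['c'],b['s'],b['yaw'])
E
```

```text
(False, {'t': 5.7, 'p': array([481.8,  84.6,  30.4]), 'f': array([-0.7, -0.5,  6. ]), 'w': 38.5, 'g': 40.4}, {'t': 6.4, 'p': array([479.4,  84.6, 168.8]), 'f': array([ 0.4, -0. , -1.3]), 'w': 38.2, 'g': 40.2})
{'t': 8.7, 'p': array([501. , 279.4, 181.3]), 'f': array([ 0.1, -0.1, -0.4]), 'w': 52.0, 'g': 0.0}
[ 483.09072876 -127.96208191] [56. 30.] 1.2022779488457649
[441.93182373 -27.89217377] [42. 41.] 1.0847779499709238
[ 436.49334717 -258.13647461] [60. 21.] 1.3105968330206124
```

View pics/t3.png

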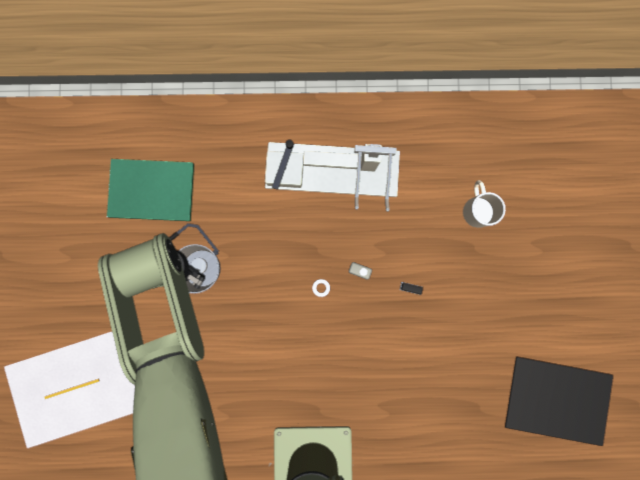

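The tin now lies in the pail at about (200,266), and the other three are where they were. I'll do the rest, detecting each one again before its pick.

Run:
```python
from h import *
def find(name):
    bs=blobs(*cloud('top'),box=(330,600,-360,190))
    for b in bs:
        k='stapler' if b['rgb'].mean()<120 else 'roll' if b['s'][0]<50 else 'corr'
        if k==name: return b
    print('none',name,bs)
for name,wd,off,yaw in(('roll',44,(6,-6),1.0),('corr',30,(-8,6),0.64+1.57),('stapler',22,(10,0),0.64)):
    b=find(name); 
    if b is None: break
    print(name,b['c'],b['s'])
    r=pick(b['c'],b['yaw']+np.pi/2 if name!='roll' else 0,wd,z=31); print(r)
    if r[2]['w']<wd-8: print('MISSED'); break
    print(drop(np.array(off),yaw,wd))
go((420,50,300),0); p,W=cloud('top'); cv2.imwrite('pics/t4.png',p[200:330,100:460,::-1].repeat(2,0).repeat(2,1))
for b in blobs(p,W,box=(330,600,-360,190)): print(b['c'],b['s'],b['yaw'])
# pail and bail again
w=W[235:300,150:235].reshape(-1,3); k=w[(w[:,2]>78)&(w[:,2]<92)]
s=np.linalg.lstsq(np.c_[2*k[:,:2],np.ones(len(k))],(k[:,:2]**2).sum(1),rcond=None)[0]; print('rim',s[:2],np.sqrt(s[2]+s[0]**2+s[1]**2))
w=W[215:295,145:230].reshape(-1,3); w=w[(w[:,2]>60)&(w[:,2]<82)]; d=w[:,:2]-s[:2]; r=np.hypot(*d.T); d=d[r>82]; print(d.mean(0),np.degrees(np.arctan2(*d.mean(0)[::-1])),st())
```

```text
roll [441.25512695 -27.6555233 ] [43. 40.]
(False, {'t': 11.4, 'p': array([442.3, -27.8,  32.4]), 'f': array([-1.3,  1. ,  6.2]), 'w': 42.2, 'g': 39.8}, {'t': 12.1, 'p': array([440.5, -27.5, 169.3]), 'f': array([-0.1,  0.1, -0.5]), 'w': 42.1, 'g': 40.5})
{'t': 14.8, 'p': array([507. , 273.4, 181.3]), 'f': array([ 0. ,  0.8, -0.4]), 'w': 56.3, 'g': 0.0}
corr [ 483.07830811 -128.16207886] [56. 30.]
(False, {'t': 17.7, 'p': array([ 484.3, -128.7,   32.3]), 'f': array([0.6, 0.7, 4.5]), 'w': 28.7, 'g': 39.9}, {'t': 18.4, 'p': array([ 482. , -127.7,  168.8]), 'f': array([-1.1, -0.6, -0.9]), 'w': 29.0, 'g': 39.5})
{'t': 21.4, 'p': array([493. , 285.4, 181.3]), 'f': array([-0.8, -0.1, -1.1]), 'w': 42.0, 'g': 0.0}
stapler [ 436.6178894 -256.6791687] [55. 22.]
(False, {'t': 24.8, 'p': array([ 437.5, -257.4,   32.2]), 'f': array([-0.4,  0.6,  4.1]), 'w': 19.3, 'g': 39.9}, {'t': 25.5, 'p': array([ 435.7, -256. ,  168.8]), 'f': array([-0.6, -0.1, -1.4]), 'w': 19.1, 'g': 39.3})
{'t': 29.5, 'p': array([511. , 279.3, 181. ]), 'f': array([-1.1, -0.3, -0.7]), 'w': 34.3, 'g': 0.0}
rim [507.46192098 288.66473288] 59.887595760820226
[60.33309996 34.68700367] 29.895669556494735 {'t': 30.6, 'p': array([420. ,  50.7, 298.9]), 'f': array([-0.3,  0. , -0.9]), 'w': 33.8, 'g': 0.0}
```

View pics/t4.png

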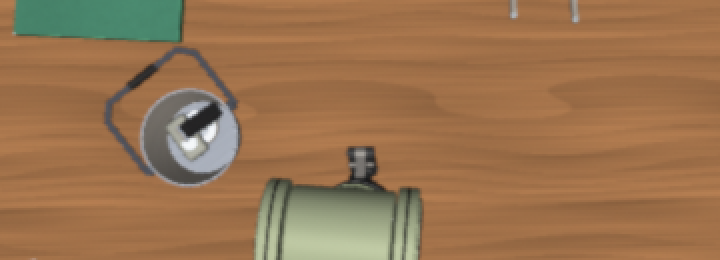

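All four items are in the pail, which has not moved (centre at pixel 195,268; grip roll at 171,238). My rim fit was spoiled by bail points, so I'll redo it from this view and then swing the bail.

```bash
cat >> h.py <<'E'
def circ(k):
    s=np.linalg.lstsq(np.c_[2*k[:,:2],np.ones(len(k))],(k[:,:2]**2).sum(1),rcond=None)[0]; return s[:2],np.sqrt(s[2]+s[0]**2+s[1]**2)
E
python3 - <<'E'
from h import *
p,W=cloud('top'); w=W[240:298,165:225].reshape(-1,3); print(circ(w[(w[:,2]>78)&(w[:,2]<92)]))
c=np.array([500.6,279.1])
m=(W[...,2]>70)&(W[...,2]<86)&(np.hypot(W[...,0]-c[0],W[...,1]-c[1])>80)&(np.hypot(W[...,0]-c[0],W[...,1]-c[1])<112)&(p.mean(2)<50)
q=W[m]; print(len(q),q.mean(0),cv2.minAreaRect(q[:,:2].astype(np.float32)), q.mean(0)[:2]-c)
E
```

```text
(array([499.613149  , 278.95497214]), np.float64(54.73662207502246))
48 [569.53133518 333.32471122  78.61947228] ((568.8718872070312, 334.3519287109375), (8.90420150756836, 36.51102066040039), 38.947784423828125) [68.93133518 54.22471122]
```

Run:
```python
import h; from h import *
ctrl.gripper_to(40)
go((535,305,300),np.radians(38.5)); ctrl.hold(0.3)
h.fr_state=sensors.read_state(); fr=optics.grab_frame('wrist'); p,W=cloud('wrist',fr)
cv2.imwrite('pics/w1.png',p[:,:,::-1]); np.savez('pics/w1.npz',p=p,W=W)
k=W[(W[...,2]>80)&(W[...,2]<92)&(np.hypot(W[...,0]-500,W[...,1]-279)<70)]; print(len(k),circ(k), k[:,:2].min(0),k[:,:2].max(0))
q=W[(W[...,2]>66)&(W[...,2]<86)&(p.mean(2)<60)&(np.hypot(W[...,0]-569,W[...,1]-334)<40)]; print(len(q),q.mean(0),cv2.minAreaRect(q[:,:2].astype(np.float32)),np.percentile(q[:,2],[5,50,95]))
```

```text
1643 (array([494.2621169 , 276.42734904]), np.float64(53.083086786863866)) [437.51111697 218.25601851] [554.79335564 335.20799988]
412 [570.24624058 334.98903918  77.72602353] ((570.5077514648438, 335.5267028808594), (11.67084789276123, 39.87395095825195), 38.56224822998047) [75.00267783 77.99846529 79.70897581]
```

View pics/w1.png

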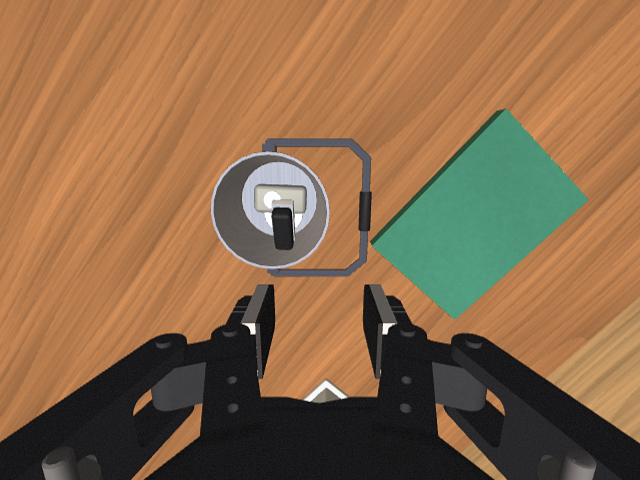

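The wrist view confirms it: rim centred at pixel (270,210), with all four items inside, and the grip roll at (365,211). The pail centre is about (496,277) and the roll about (570.4,335.2).

Run:
```python
from h import *
a=np.radians(38.4); C=np.array([496,276.7]); u=np.array([np.cos(a),np.sin(a)]); g=np.array([570.4,335.2])
ctrl.gripper_to(28); R=best((*g,150),a); ctrl.move_ptp([*g,150],R)
print('hit',ctrl.move_l([*g,80],vel=80,threshold=8)); ctrl.gripper_to(4,60); print(st())
if st()['w']>8:
  for th in np.linspace(0,np.pi/2,13)[1:]:
    ctrl.move_l([*(g-95*(1-np.cos(th))*u),80+95*np.sin(th)],vel=90)
  print(st(),'tq',sensors.read_state()['wrist_torque'])
  p,_=cloud('side'); cv2.imwrite('pics/s2.png',p[200:460,200:480,::-1].repeat(2,0).repeat(2,1))
```

```text
hit False
{'t': 34.6, 'p': array([570.8, 335.4,  80.9]), 'f': array([-0.7,  0. ,  2.5]), 'w': 9.6, 'g': 58.4}
{'t': 38.1, 'p': array([495.9, 276.2, 176.1]), 'f': array([-0.3,  0.9, 10. ]), 'w': 9.9, 'g': 60.1} tq [ 0.23020429  0.12993036 -0.01868269]
```

View pics/s2.png

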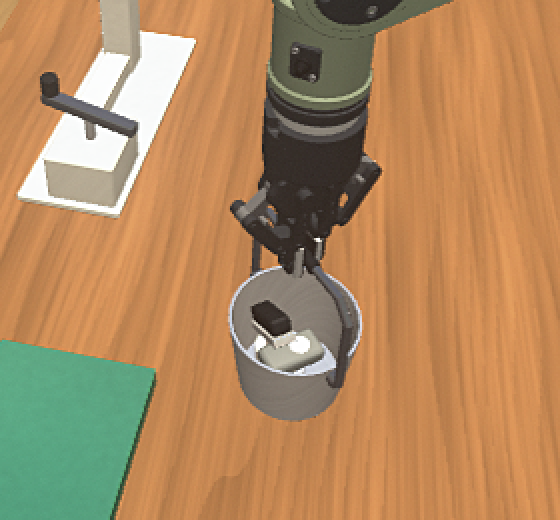

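The bail is upright in the grip. Now lift, turn, and hang it, approaching from the hook's -x with the crown above the tips.

```bash
cat >> h.py <<'E'
HY=-0.077; HU=np.array([np.cos(HY),np.sin(HY)]); TR=np.array([650.5,-144.0])
E
python3 - <<'E'
import h; from h import *
p0=sensors.read_state()['eef_pos']
ctrl.move_l([p0[0],p0[1],250],vel=60); ctrl.hold(.4); print(st(),sensors.read_state()['wrist_torque'])
s=TR-130*HU; R=best((*s,250),HY)
ctrl.move_l([450,150,250],vel=110); ctrl.move_l([*s,250],rot=R,vel=110); ctrl.hold(.6); print(st())
p,W=cloud('top'); cv2.imwrite('pics/t5.png',p[130:290,260:460,::-1].repeat(3,0).repeat(3,1)); 
p,_=cloud('side'); cv2.imwrite('pics/s3.png',p[120:300,200:440,::-1].repeat(3,0).repeat(3,1))
w=W[140:215,345:400].reshape(-1,3); w=w[w[:,2]>165]
for x0 in range(612,740,12): print(x0,*[ (np.round(np.median(q,0),1),len(q)) for q in (w[(abs(w[:,0]-x0)<6)&(w[:,1]>-144)],w[(abs(w[:,0]-x0)<6)&(w[:,1]<-144)])if len(q)])
E
```

```text
{'t': 40.0, 'p': array([496. , 276.4, 250. ]), 'f': array([-0.2, -0.3, -4.8]), 'w': 9.8, 'g': 58.6} [ 0.07990774 -0.03049924 -0.01106552]
{'t': 44.7, 'p': array([ 520.8, -134. ,  250. ]), 'f': array([ 0.4, -0.2, -5.2]), 'w': 9.8, 'g': 58.6}
612 (array([ 616.8, -176.9,  208.3]), 3)
624 (array([ 626.1, -108.7,  210.4]), 15) (array([ 623.3, -175.2,  209.1]), 19)
636 (array([ 636.4, -109. ,  198.3]), 19) (array([ 636. , -176.3,  193.6]), 17)
648 (array([ 649.1, -110.3,  185.9]), 19) (array([ 648.4, -178.2,  184. ]), 18)
660 (array([ 659.7, -111.1,  184.6]), 18) (array([ 661.4, -178.5,  186.9]), 21)
672 (array([ 672.7, -111.4,  191.8]), 22) (array([ 671.4, -179.6,  196.3]), 21)
684 (array([ 683.6, -112.8,  199.7]), 20) (array([ 684.3, -179.8,  200.2]), 19)
696 (array([ 696.2, -113.9,  202.4]), 20) (array([ 696.5, -182. ,  201.8]), 16)
708 (array([ 707.4, -115.2,  203.9]), 23) (array([ 708. , -181.9,  203.8]), 21)
720 (array([ 720.5, -115.6,  204.2]), 15) (array([ 719.1, -184. ,  204.4]), 19)
732 (array([ 732.4, -115.9,  205.2]), 21) (array([ 732.3, -184.6,  204.6]), 19)
```

View pics/s3.png

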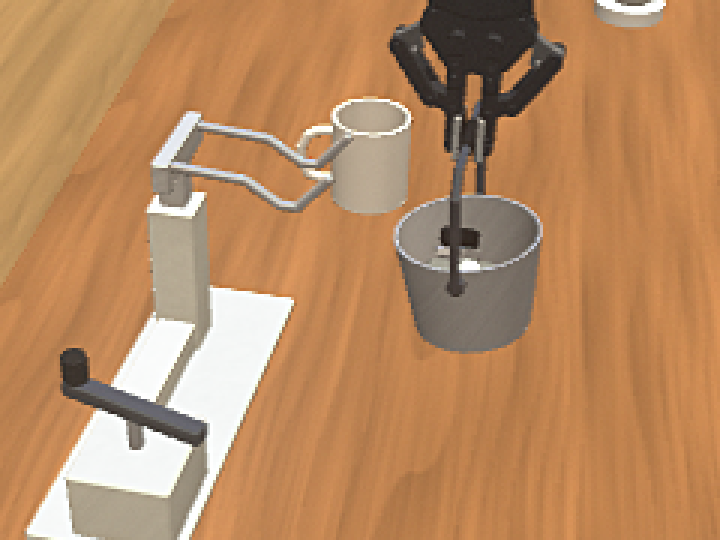

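The pail hangs level beneath the hand, left of the prongs, with the crown above the tips.

```bash
sed -i 's/TR=np.array(.*/TR=np.array([652.5,-144.3])/' h.py
python3 - <<'E'
from h import *
ctrl.move_l([*(TR-130*HU),234],vel=60)
print('adv hit',ctrl.move_l([*TR,234],vel=60,threshold=8)); ctrl.hold(.5); print(st())
p,_=cloud('side'); a=p[120:300,200:440,::-1]
print('low',ctrl.move_l([*TR,190],vel=30,threshold=4.5)); ctrl.hold(.3); print(st())
p,_=cloud('side'); b=p[120:300,200:440,::-1]; cv2.imwrite('pics/s4.png',np.hstack([a,b]).repeat(5,0).repeat(5,1)[::3,::3])
E
```

```text
adv hit False
{'t': 48.1, 'p': array([ 652.4, -144.3,  233.9]), 'f': array([-0.4, -0.3, -4.8]), 'w': 10.1, 'g': 58.6}
low True
{'t': 49.6, 'p': array([ 652.7, -144.3,  195.9]), 'f': array([ 1.7, -0.1,  6.3]), 'w': 9.9, 'g': 59.7}
```

View pics/s4.png

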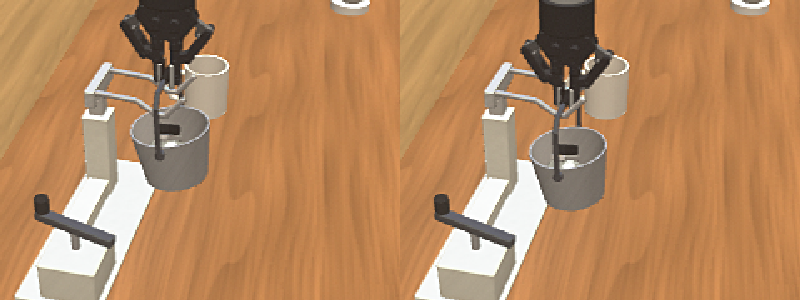

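The crown is seated in both dips (right half of the picture). Release, retreat upward, and move to the crank.

Run:
```python
import h; from h import *
ctrl.gripper_to(32); ctrl.hold(.3); ctrl.move_l([*TR,330],vel=120); print(st())
c=np.array([700,45]); go((*c,300),0); ctrl.hold(.3)
h.fr_state=sensors.read_state(); fr=optics.grab_frame('wrist'); p,W=cloud('wrist',fr)
cv2.imwrite('pics/w2.png',p[:,:,::-1])
near=np.hypot(W[...,0]-738,W[...,1]-59)<90
dark=p.mean(2)<110
k=W[near&(W[...,2]>125)&(W[...,2]<145)]; print('knob',len(k)); 
if len(k): print(cv2.minEnclosingCircle(k[:,:2].astype(np.float32)),np.percentile(k[:,2],[5,50,95]))
k=W[near&(W[...,2]>100)&(W[...,2]<120)]; print('bar',len(k),cv2.minAreaRect(k[:,:2].astype(np.float32)) if len(k) else '',np.percentile(k[:,2],[5,50,95]))
p2,_=cloud('side'); cv2.imwrite('pics/s5.png',np.vstack([cv2.resize(p2[90:300,180:460,::-1],(560,420))]))
```

```text
{'t': 51.6, 'p': array([ 652. , -144.1,  328.6]), 'f': array([-0.6, -0.1,  0.7]), 'w': 31.8, 'g': 0.0}
knob 451
((786.8004150390625, 43.814544677734375), 9.945250511169434) [128.22614342 132.94215653 134.1889537 ]
bar 2126 ((735.464599609375, 62.137203216552734), (18.179668426513672, 109.77477264404297), 70.9458999633789) [107.85474381 110.77088481 112.35243559]
```

View pics/s5.png

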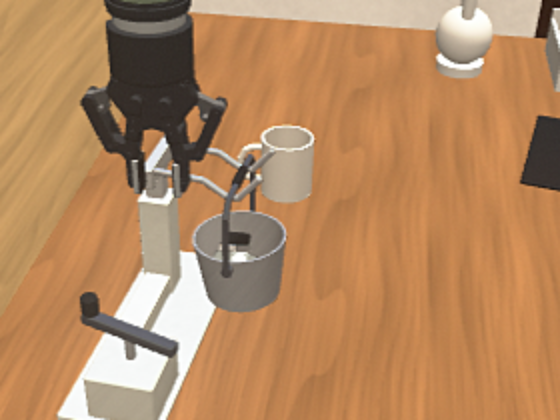

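View pics/w2.png

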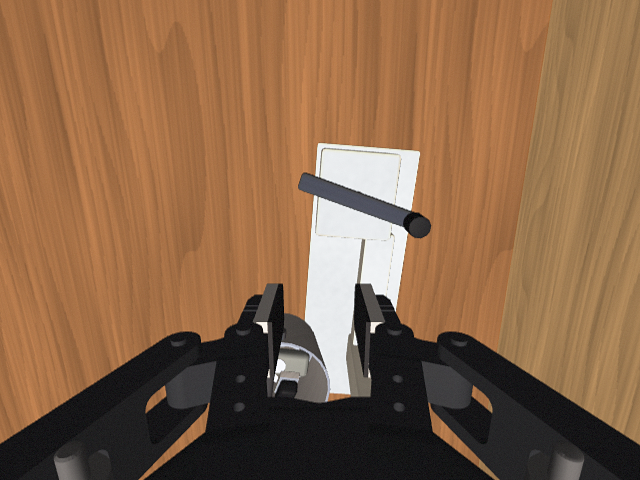

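The pail hangs free on both prongs (side view: crown over the prong dips at about (245,180)). The wrist view shows the knob at (418,226). The crank hub is about (739,60), with the bar at -19.5°. Now I'll grip the knob lightly and walk it clockwise.

```bash
cat > crank.py <<'E'
from h import *
HUB=np.array([739.3,60.0])
def turn(a,n,step=np.radians(15),z=146,thr=18,vel=90):
    """walk the knob clockwise from bar angle a; returns angle reached and whether stopped"""
    for i in range(n):
        a2=a-step
        hit=ctrl.move_l([*(HUB+50*np.array([np.cos(a2),np.sin(a2)])),z],vel=vel,threshold=thr)
        s=sensors.read_state(); d=np.array(s['eef_pos'])[:2]-HUB
        if hit or i%6==5: print(round(np.degrees(a2)),'act',round(np.degrees(np.arctan2(d[1],d[0]))),'r',round(np.hypot(*d),1),st(),'hit',hit)
        if hit: return a2,True
        a=a2
    return a,False
E
python3 - <<'E'
from crank import *
k=np.array([786.8,43.8]); ctrl.gripper_to(34); go((*k,200),0)
print(ctrl.move_l([*k,146],vel=80,threshold=8)); ctrl.gripper_to(10,20); print(st())
print(turn(np.radians(-19),8))
E
```

```text
False
{'t': 54.7, 'p': array([786.8,  44. , 147.2]), 'f': array([-3.1,  1. ,  3.5]), 'w': 18.7, 'g': 20.3}
-109 act -106 r 53.8 {'t': 56.4, 'p': array([724.1,   8.4, 147.5]), 'f': array([ 1.6, -6.5,  2.5]), 'w': 18.8, 'g': 22.2} hit False
(np.float64(-2.4260076602721177), False)
```

```bash
sed -i "s/if hit: return/if hit or np.hypot(*s['force'][:2])>22: print('stop',st()); return/" crank.py
python3 - <<'E'
from crank import *
print(turn(-2.426,46))
E
```

```text
-229 act 133 r 58.3 {'t': 58.8, 'p': array([699.5, 102.6, 146.4]), 'f': array([-16.9,   8.7,  17.2]), 'w': 17.1, 'g': 19.5} hit False
stop {'t': 59.0, 'p': array([709.5, 114.5, 146.5]), 'f': array([-17.6,  17.8,  18.1]), 'w': 14.7, 'g': 21.3}
(np.float64(-4.258595714594047), True)
```

```bash
cat >> crank.py <<'E'
def look(name):
    import h
    ctrl.gripper_to(40); p=sensors.read_state()['eef_pos']; ctrl.move_l([p[0],p[1],205],vel=150)
    go((690,45,300),0); ctrl.hold(.3)
    h.fr_state=sensors.read_state(); fr=optics.grab_frame('wrist'); p,W=cloud('wrist',fr); cv2.imwrite(name,p[:,:,::-1])
    near=np.hypot(W[...,0]-738,W[...,1]-59)<90
    k=W[near&(W[...,2]>126)&(W[...,2]<145)]; c,r=cv2.minEnclosingCircle(k[:,:2].astype(np.float32)); print('knob',c,r,len(k))
    b=W[near&(W[...,2]>100)&(W[...,2]<118)]; print('bar',cv2.minAreaRect(b[:,:2].astype(np.float32)))
    d=np.array(c)-HUB; print('ang',np.degrees(np.arctan2(d[1],d[0])),'r',np.hypot(*d),st()); return np.array(c)
E
python3 - <<'E'
from crank import *
look('pics/w3.png')
E
```

```text
knob (707.265869140625, 98.22393798828125) 9.907144546508789 472
bar ((740.1101684570312, 60.690834045410156), (16.002389907836914, 119.76974487304688), 41.00055694580078)
ang 129.96518325076946 r 49.87238690144606 {'t': 60.8, 'p': array([689.6,  45.6, 298.2]), 'f': array([-0.5,  0.3,  0.8]), 'w': 40.2, 'g': 0.0}
```

View pics/w3.png

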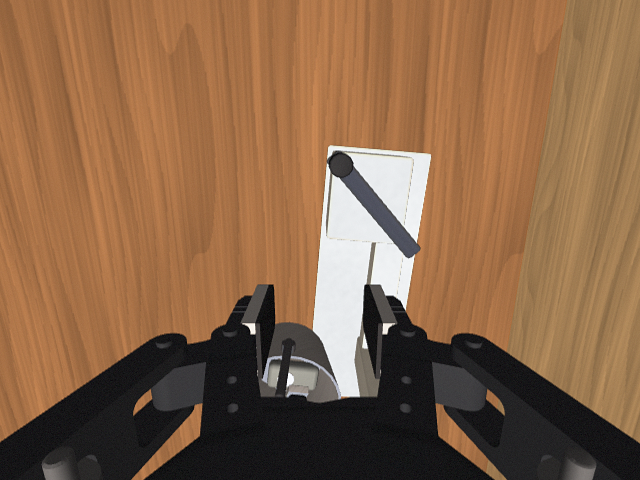

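The crank has turned about 211° and the knob is now at (340,165). It slid along the pads, because they were held at a fixed angle. I'll make the pads follow the knob instead, closing along the tangent, in regrasped strokes.

```bash
sed -i 's/^HUB=.*/HUB=np.array([740,60.4])/' crank.py
cat >> crank.py <<'E'
LO,HI=-2.75,2.75
def pos(a): return HUB+50*np.array([np.cos(a),np.sin(a)])
def stroke(a,nmax,step=np.radians(15),z=148,thr=18,vel=90):
    P=[*pos(a),205]; q=np.array(ctrl.solve_ik(P,down(a+np.pi/2))); q2=np.array(ctrl.solve_ik(P,down(a+np.pi/2-.1)))
    dq=q2[5]-q[5]; dq=(dq+np.pi)%(2*np.pi)-np.pi; sg=np.sign(dq)      # q6 direction as we go clockwise
    c=[x for x in q[5]+np.pi*np.arange(-4,5) if LO<x<HI]; q[5]=min(c,key=lambda x:sg*x)
    ctrl.set_joints(list(q)); R0=np.array(sensors.read_state()['eef_rot']); y=np.arctan2(R0[1,1],R0[0,1])-a
    ctrl.gripper_to(36); ctrl.move_l([*pos(a),z],rot=down(a+y),vel=120,threshold=10); ctrl.gripper_to(8,30); print('grip',st(),'q6',round(q[5],2))
    if st()['w']<15: print('NO KNOB'); return a,True
    stop=False
    for i in range(nmax):
        if not LO<sensors.read_state()['q'][5]+sg*(step+.12)<HI: break
        a-=step; hit=ctrl.move_l([*pos(a),z],rot=down(a+y),vel=vel,threshold=thr); s=sensors.read_state()
        if i%5==4 or hit: d=np.array(s['eef_pos'])[:2]-HUB; print(round(np.degrees(a)),'act',round(np.degrees(np.arctan2(d[1],d[0]))),'r',round(np.hypot(*d),1),st(),hit)
        if hit or np.hypot(*s['force'][:2])>25: stop=True; print('stop',st()); break
    ctrl.gripper_to(36); p=s['eef_pos']; ctrl.move_l([p[0],p[1],205],vel=150); return a,stop
E
python3 - <<'E'
from crank import *
a,s=stroke(np.radians(129.97),40); print(np.degrees(a),s,st()); 
look('pics/w4.png')
E
```

```text
grip {'t': 62.6, 'p': array([708.5,  98.7, 149.8]), 'f': array([-1.9, -0.7,  4.1]), 'w': 18.4, 'g': 29.5} q6 -0.68
55 act 54 r 49.1 {'t': 64.7, 'p': array([768.8, 100.2, 149.7]), 'f': array([-2.8, -2.5,  6.7]), 'w': 18.2, 'g': 29.7} False
-20 act -20 r 48.9 {'t': 66.7, 'p': array([785.9,  43.5, 149.7]), 'f': array([-6.2,  0.6,  8.3]), 'w': 18.3, 'g': 29.8} False
-65.02999999999996 False {'t': 68.8, 'p': array([760.7,  16. , 205.1]), 'f': array([-0.1, -0.9, -0.3]), 'w': 35.9, 'g': 0.0}
knob (761.3563232421875, 15.7655029296875) 9.865507125854492 418
bar ((738.2428588867188, 65.31915283203125), (18.302654266357422, 109.66242218017578), 24.29206657409668)
ang -64.43022598278978 r 49.4806110627641 {'t': 71.9, 'p': array([690. ,  45. , 299.9]), 'f': array([-0. ,  0.1, -0. ]), 'w': 40.0, 'g': 0.0}
```

Run:
```python
from crank import *
a=np.radians(-64.5)
for _ in range(4):
    a,s=stroke(a,40,z=150); print('end',np.degrees(a),s,st()['t'])
    if s: break
look('pics/w5.png')
_,W=cloud('top'); w=W[130:215,345:400].reshape(-1,3); w=w[w[:,2]>165]; print(np.percentile(w[:,2],[50,95]))
p,_=cloud('side'); cv2.imwrite('pics/s6.png',cv2.resize(p[60:300,180:460,::-1],(560,480)))
```

```text
grip {'t': 73.6, 'p': array([762.4,  15. , 151.9]), 'f': array([-0.1, -0.7,  2.3]), 'w': 17.8, 'g': 29.4} q6 -0.54
-140 act -139 r 51.1 {'t': 75.6, 'p': array([701.5,  26.8, 151.7]), 'f': array([-4.8, -3.2,  8.6]), 'w': 17.9, 'g': 30.0} False
-215 act 145 r 51.3 {'t': 77.6, 'p': array([698. ,  89.7, 151.7]), 'f': array([-6. ,  1.4,  9.2]), 'w': 17.6, 'g': 30.1} False
end -229.50000000000003 False 78.9
grip {'t': 82.7, 'p': array([708.4,  98.4, 151.7]), 'f': array([-0.9,  0.5,  2.4]), 'w': 18.0, 'g': 29.4} q6 -0.69
-304 act 55 r 49.0 {'t': 84.7, 'p': array([768.4, 100.3, 151.6]), 'f': array([-2.4, -2.7,  6.6]), 'w': 18.3, 'g': 29.8} False
-379 act -7 r 47.4 {'t': 86.6, 'p': array([787.1,  55. , 151.7]), 'f': array([0.4, 2.4, 3.6]), 'w': 18.0, 'g': 29.9} True
stop {'t': 86.6, 'p': array([787.1,  55. , 151.7]), 'f': array([0.4, 2.4, 3.6]), 'w': 18.0, 'g': 29.9}
end -379.49999999999983 True 87.4
knob (789.3154907226562, 55.081687927246094) 9.858146667480469 459
bar ((738.6768188476562, 60.56414031982422), (18.548864364624023, 116.96859741210938), 84.41458129882812)
ang -6.155139445564221 r 49.6014321216595 {'t': 89.8, 'p': array([690. ,  45. , 299.8]), 'f': array([-0. ,  0.3,  0.7]), 'w': 39.7, 'g': 0.0}
[258.7042342  269.81575932]
```

View pics/s6.png

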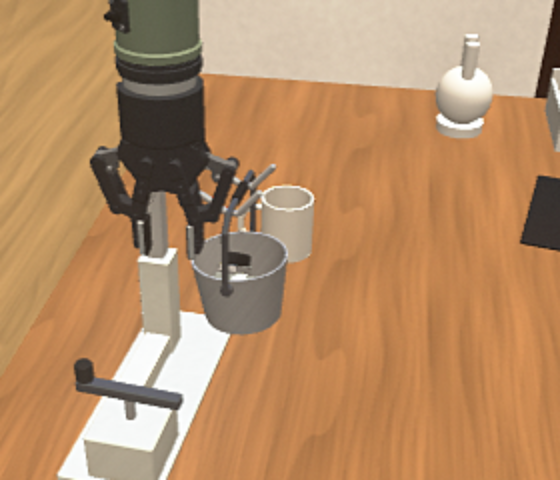

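The hook has risen about 59 mm, the pail hangs high, and the bar stopped at -6°, close to where two turns plus 2° should end. One gentle press will confirm the stop, then I'll retreat.

Run:
```python
from crank import *
a,s=stroke(np.radians(-6.2),3,step=np.radians(4),z=150,thr=22,vel=25); print(np.degrees(a),s)
look('pics/w6.png'); go((450,60,350),0); ctrl.hold(1)
p,W=cloud('top'); w=W[130:215,345:400].reshape(-1,3); w=w[w[:,2]>165]; print(np.percentile(w[:,2],[50,95]),st())
a=p[130:280,100:520,::-1]; p,_=cloud('side'); b=p[60:300,180:460,::-1]
cv2.imwrite('pics/f.png',np.hstack([cv2.resize(a,(448,160)),cv2.resize(b,(350,300))[:160*1] ]) if 0 else cv2.resize(b,(560,480)))
print('blobs',[(x['c'],x['s']) for x in blobs(*cloud('top'),box=(330,600,-360,350))])
```

```text
grip {'t': 92.4, 'p': array([790.7,  54.9, 152. ]), 'f': array([ 0.5, -0.4,  2.4]), 'w': 18.2, 'g': 29.4} q6 -1.5
-18.2 False
knob (789.4679565429688, 55.270057678222656) 10.092405319213867 465
bar ((738.7921752929688, 60.50513458251953), (18.39228630065918, 117.12028503417969), 84.42567443847656)
ang -5.920542807314278 r 49.73323871176908 {'t': 96.0, 'p': array([690.1,  45. , 299.5]), 'f': array([-0.4, -0.2, -0.2]), 'w': 40.0, 'g': 0.0}
[258.49861147 269.84074842] {'t': 98.0, 'p': array([450.,  60., 350.]), 'f': array([-0.3, -0.8,  0.6]), 'w': 39.8, 'g': 0.0}
blobs []
```

View pics/f.png

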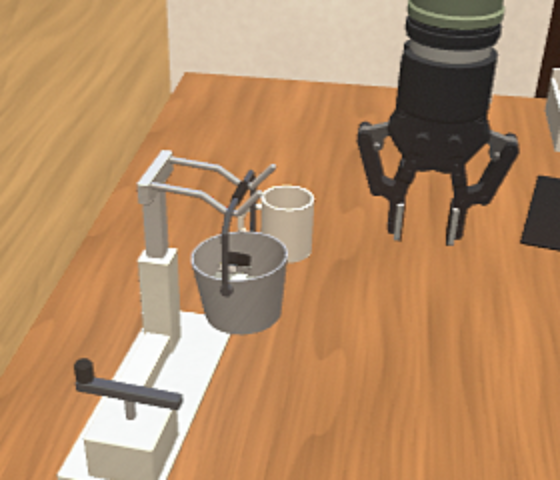

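A 12° push left the crank where it was, so it is at its stop. The pail hangs on both prongs with its load, and the desk is clear.

```bash
python3 -c "
from plant import ctrl
print(ctrl.finish_job())"
```

```text
the job is handed in; nothing more can be done
None
```

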